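# Set a light bar for raking-light inspection of an album

## Task

The album's tooled cover is to be examined under raking light: take the battery light bar by its handle and set it down gently on the table in front of the album's fore-edge (the long edge nearest the robot), window facing that edge squarely, centred on it and about 10 cm away from it. Then turn its brightness dial up to the sixth click from off, counting the clicks. Do not shift the album, tip the light bar or push the other things about.

Things in the scene. Friction and masses are not known exactly. Their poses are not given: they have to be found in the camera images.
- lamp_handle (a point): Middle of the light bar's black handle, 94 mm up: a bar 86 long, 18 wide, 16 high, 26 clear above the housing. The bar: aluminium housing 230 long, 66 wide, flat top 60 up, stands upright, fins behind, white window in front, 0.7 kg balanced under the handle. Axes: x the way the window faces, y along the housing to the dial end, z up. Housing middle at y = +26, dial axis at y = +110 mm from here.
- lamp_window (a point): Centre of the light bar's white window, half-way along the housing, on its front face (35 mm in front of the handle's line), 32 mm above the table. Axes as lamp_handle; x points out of the window.
- lamp_dial_grip (a point): On the upright axis of the light bar's brightness dial: a black fluted round knob 44 mm in diameter, 36 high, on the housing's top (60 mm up) near one end. This point is at the height to grip, 83 mm above the table; the nearest end of the handle is 67 mm away. A white line on its top and side is the pointer. The axes turn with the dial.
- lamp_dial (a joint): Dial turn, rad: 0 at off (a stop; dot on the scale), growing clockwise from above. Ten clicks 0.5236 rad (30 deg) apart, marked by ten ticks growing in width; the sixth at 3.142. About 0.1 N m takes it over a click; let go near a position, it settles there and stays. Starts between off and the third. Looking the way the window faces, off is at 7 o'clock, the fifth at 12, the sixth at 1.
- album_edge (a point): Middle of the album's fore-edge, half-way up. The closed dark cloth-bound album lies flat: 260 long (y), 190 from fore-edge to spine (x), 42 high, 1.9 kg. Axes: x from the fore-edge towards the spine, so away from the robot; y along the edge; z up.
- can_a: Lower of two stacked round steel film cans, 114 across, 31 high; origin under its centre. It stands on the other side of the table from the light bar's start.
- can_b: Upper film can, on can_a, same size; origin under its centre.
- magnifier: Stand magnifier, a black lens ring 72 across on three steel legs, 58 high; origin under its centre.
- splicer: Film splicer, 150 by 70, 50 high; origin under its centre.
- meter: Grey light meter lying flat, 140 by 64, 37 high; origin under its centre.
- reel: Aluminium film reel lying flat, 126 across, 14 high; origin under its centre.
- brush: Wooden dusting brush lying flat, about 170 long.
- core: Black plastic film core, a ring 76 across, 17 high; origin under its centre.
There are look-alikes about, which are no part of the job. Leave any orange look-alike of the part that bears lamp_handle alone.

How it is judged:
On the way, in this order (a step that is already met when the one before it is completed fails the run):
1. the light bar has been set down and let go in front of the album's fore-edge, facing it (x of album_edge in the frame of lamp_window between 0.06 and 0.14 m and y of lamp_window in the frame of album_edge between -0.04 and 0.04 m and angle between the x axis of lamp_window and the x axis of album_edge, either way round below 0.22 rad and height (world z) of lamp_window below 0.037 m and angle between lamp_window's own z axis and vertical below 0.08 rad and contact force between the fingers and lamp below 0.5 N), for 0.2 s.
2. the dial stands at the sixth click (value of joint lamp_dial between 2.98 and 3.3 rad), for 0.2 s.
At the end, for the whole second after the job is handed in: The light bar stands upright and still on the table, let go, its window facing the album's fore-edge at 60 to 140 mm, square to it within 0.22 rad and centred on it within 40 mm, and its dial rests at the sixth click (3.14 rad, within 0.16) (all of step 2 and x of album_edge in the frame of lamp_window between 0.06 and 0.14 m and y of lamp_window in the frame of album_edge between -0.04 and 0.04 m and angle between the x axis of lamp_window and the x axis of album_edge, either way round below 0.22 rad and height (world z) of lamp_window below 0.037 m and angle between lamp_window's own z axis and vertical below 0.08 rad and linear speed of lamp below 0.02 m/s and velocity of joint lamp_dial between -0.1 and 0.1 rad/s); the robot touches nothing.
It fails at once if the album is shifted more than 12 mm (distance of album_edge from where it was at the start of the episode above 0.012 m).
It fails at once if the light bar is tipped more than 0.4 rad (angle between lamp_window's own z axis and vertical above 0.4 rad).
It fails at once if the light bar is dropped (from over about 10 mm) or slammed on the table: it moves faster than 0.45 m/s with its feet less than 18 mm up (height (world z) of lamp_window below 0.05 m and linear speed of lamp above 0.45 m/s).
It fails at once if another thing is pushed more than 30 mm (distance of any of can_a, can_b, magnifier, splicer, meter, reel, brush, core from where it was at the start of the episode above 0.03 m).
It also fails if it takes over 64 s, if anything falls off the work surface, if the arm or the gripper's body presses on something with over 40 N, if the wrist force passes 120 N, or if a joint passes its speed limit or range.

## Robot

A 6-joint arm with a two-finger parallel gripper is mounted at the origin on the work surface. World frame = base frame: x ahead of the robot, y to its left, z up, the work surface at z = 0. Lengths are in m, angles in rad, forces in N, time in s.
With the tool pointing down it reaches from about 0.375 to 0.75 m from the base axis. Payload 9 kg.
Tool frame: the origin (TCP) lies at the very end of the fingers, on their centre line; the grasp point (between the pads) lies r.grasp_offset behind it (r.grasp_offset is the distance from the TCP to the grasp point, in m); x points along the fingers, y is the direction in which the jaws open and shut, and the axes are right-handed (so a half turn about x gives the same grasp; the last joint's range is limited). The gripper opens to 85 mm and grips with 20 to 120 N. Pads are 22 mm wide; open, the fingers measure 114 mm over their backs; the gripper's body (76 mm by 85 mm) begins 54 mm behind the grasp point. The pads swing forward as they close: fully open they stand 13 mm farther back than shut.
Start: joints at [0.981, 0.104, 0.097, 1.564, 0, 1.353], TCP at [0.218, 0.559, 0.231] pointing down, gripper open.
Joint ranges: [-2.99, 2.99], [-0.84, 1.86], [-1.1, 1.16], [-1.84, 2.11], [-1.51, 1.56], [-3.14, 3.14]. Speed limits (rad/s): [2.22, 2.22, 2.57, 3.14, 3.14, 3.14].

## Interface

Orientations are given as a unit quaternion [x, y, z, w].
In Python, from station import r, cams gives the robot as it stands. Calls block until the motion is done:
- r.goto(position, orientation): joint-space move of the TCP to a pose.
- r.move_linear(position, rot=None, feed=0.15, force_limit=None): straight line of the TCP; rot=None keeps the orientation; feed is the mean speed in m/s. With force_limit (N) it stops when the force on the tool has changed by that much, and returns True; else False.
- r.goto_joints(angles): joint-space move.
- r.move_gripper(opening, effort=None): opening from 0.0 (shut) to 1.0 (fully open); effort is the grip in N (None keeps the last); returns when the fingers have stopped.
- r.sleep(seconds).
- r.ik(position, orientation): joint angles nearest the present ones, or None.
- cams.read_camera(name): name is "side" or "top"; returns a dict with "image" (420x560x3 uint8, blue, green, red), "fov_y" (degrees; the focal length in pixels is half the picture's height over the tangent of half this angle, whatever the lens; pixels are square), "cx", "cy" (the principal point, pixels), "k1" (the pictures are not rectified: a ray, as slopes to the right and down, at radius r is drawn at 1 + k1 r^2 times it, then the intrinsics apply), "origin" and "orientation" of the camera in the world. Camera axes: x right, y down, z forward; pixel columns grow to the right and rows downward; lengths in m; the calibration is good to about 2 mm. A picture is of the moment at which its call begins. There is no depth.
A pose or a line that the arm cannot do raises r.PlanningError and nothing moves.
- r.sign_off(): hands the job in, once; it reports no verdict.
Readings, each from a call of its own:
- r.get_t(): time.
- r.get_joint_pos(): joint angles.
- r.get_dq(): joint speeds.
- r.get_tau(): joint torques, N m.
- r.get_eef_pos(): TCP position.
- r.get_tool_rot(): TCP orientation.
- r.get_force(): force on the tool from outside, world axes, zero at the start.
- r.get_ft_torque(): the same for the moment, N m.
- r.get_finger_gap(): opening from 0.0 (shut) to 1.0 (fully open).
Only numpy, scipy, OpenCV 4.12 (cv2) and the standard library are available. Lean on these libraries where they do the work, as an engineer would, in place of code of your own. Each camera call takes 0.05 s, during which the arm holds its last target.

## Working session

There is one attempt and no reset: what is moved stays moved. The work goes in short steps, each a Python script; the robot and the scene stay as the last script left them, time stands still between calls to the robot, and variables do not carry over. Pictures are saved under pics/ and viewed, and the job is handed in when it is done.

```bash
ls; mkdir -p pics; cat > h.py <<'E'
from station import r,cams
import numpy as np,cv2
from scipy.spatial.transform import Rotation as R
def cam(n,save=None):
    c=cams.read_camera(n)
    if save: cv2.imwrite('pics/'+save,c['image'])
    return c
def f(c): return c['image'].shape[0]/2/np.tan(np.radians(c['fov_y'])/2)
def ray(c,u,v):
    F=f(c);d=np.array([(u-c['cx'])/F,(v-c['cy'])/F]);p=d.copy()
    for _ in range(30): p=d/(1+c['k1']*(p@p))
    Rm=R.from_quat(c['orientation']).as_matrix()
    return np.array(c['origin']),Rm@np.array([p[0],p[1],1])
def onz(c,u,v,z):
    o,d=ray(c,u,v);return o+d*(z-o[2])/d[2]
def proj(c,P):
    q=R.from_quat(c['orientation']).as_matrix().T@(np.array(P)-np.array(c['origin']))
    p=q[:2]/q[2];p=p*(1+c['k1']*(p@p));return p*f(c)+[c['cx'],c['cy']]
def two(c1,a,c2,b):
    o1,d1=ray(c1,*a);o2,d2=ray(c2,*b)
    s=np.linalg.lstsq(np.c_[d1,-d2],o2-o1,rcond=None)[0]
    p,q=o1+s[0]*d1,o2+s[1]*d2
    return (p+q)/2,np.linalg.norm(p-q)
def down(th): # tool x down, tool y (jaw) at world yaw th
    x=np.array([0,0,-1.]);y=np.array([np.cos(th),np.sin(th),0]);return R.from_matrix(np.c_[x,y,np.cross(x,y)]).as_quat()
E
python3 - <<'E'
from h import *
for n in('top','side'):
    c=cam(n,n+'0.png');print(n,{k:v for k,v in c.items() if k!='image'})
print(r.get_t(),r.grasp_offset,r.get_tool_rot(),r.get_eef_pos())
E
```

```text
pics
top {'fov_y': 46.27572606173019, 'cx': 282.9840573709443, 'cy': 212.27579451053415, 'k1': -0.16106269668067708, 'origin': array([ 2.18200752e-01, -2.37972873e-04,  1.60344069e+00]), 'orientation': array([ 0.70479868, -0.70449483,  0.0564504 , -0.06131239])}
side {'fov_y': 56.35066645569311, 'cx': 285.27965308838947, 'cy': 210.12843123768883, 'k1': -0.1129808058505779, 'origin': array([-0.04749695, -0.55563876,  0.80813251]), 'orientation': array([ 0.84771475, -0.35044454,  0.147715  , -0.36979535])}
0.1 0.0187 [ 0.13029914  0.69508796 -0.13108621  0.69475986] [0.21780321 0.55875259 0.23060526]
```

View pics/top0.png

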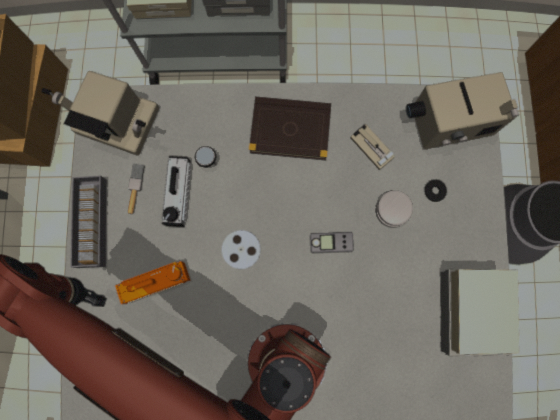

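View pics/side0.png

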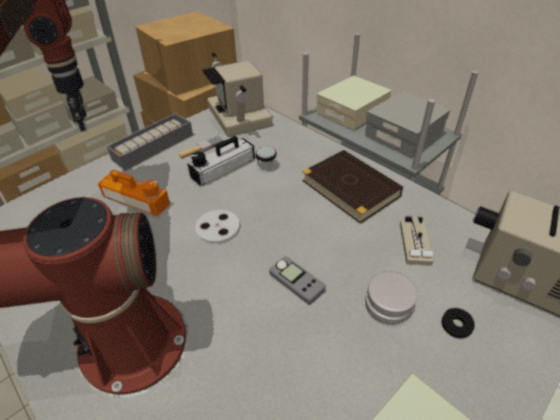

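Top view: the candidates are the aluminium bar with the black handle at (175,190), the orange look-alike at (152,282) and the slide tray at (88,222). I choose the aluminium bar. The album is at (290,128). Next are close crops.

```bash
python3 - <<'E'
import cv2,numpy as np
t=cv2.imread('pics/top0.png');s=cv2.imread('pics/side0.png')
a=cv2.resize(t[145:235,145:225],None,fx=6,fy=6,interpolation=cv2.INTER_CUBIC)
b=cv2.resize(s[125:190,175:265],None,fx=6,fy=6,interpolation=cv2.INTER_CUBIC)
cv2.imwrite('pics/a.png',np.clip(a*1.3,0,255).astype('u1'));cv2.imwrite('pics/b.png',b)
c=cv2.resize(t[85:170,240:340],None,fx=6,fy=6,interpolation=cv2.INTER_CUBIC)
cv2.imwrite('pics/c.png',np.clip(c*1.3,0,255).astype('u1'))
E
```

```text
(no output)
```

View pics/a.png

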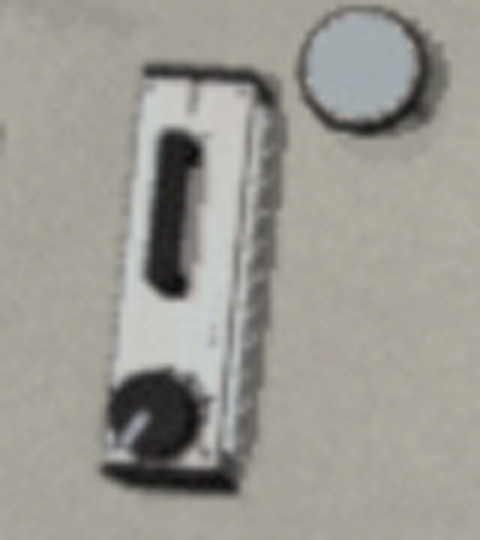

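View pics/b.png

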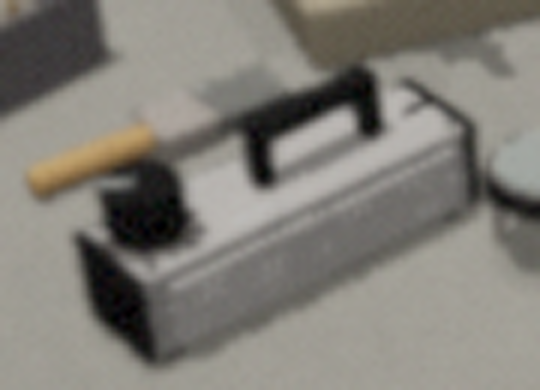

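View pics/c.png

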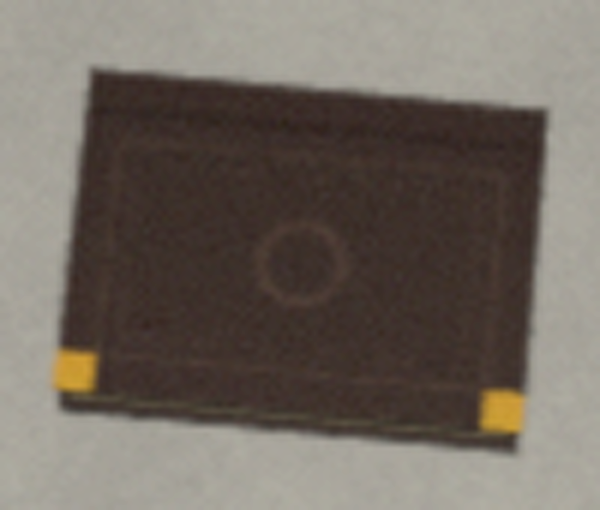

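```bash
cat > m.py <<'E'
from h import *
def blobs(img,x0,y0,x1,y1,thr):
    g=cv2.cvtColor(img,cv2.COLOR_BGR2GRAY)[y0:y1,x0:x1]
    g=cv2.resize(g,None,fx=6,fy=6,interpolation=cv2.INTER_CUBIC)
    m=(g<thr).astype('u1')
    n,l,s,c=cv2.connectedComponentsWithStats(m)
    out=[]
    for i in range(1,n):
        if s[i,4]>600:
            pts=np.argwhere(l==i)[:,::-1].astype(np.float32)
            rect=cv2.minAreaRect(pts)
            q=lambda p:((np.array(p)+.5)/6-.5+[x0,y0]).round(2)
            out.append((s[i,4],q(c[i]),q(rect[0]),np.round(np.array(rect[1])/6,1),round(rect[2],1)))
    return out
E
python3 - <<'E'
from m import *
c=cam('top');s=cam('side')
for b in blobs(c['image'],163,160,190,225,75):print('T',b)
for b in blobs(s['image'],185,130,245,180,75):print('S',b)
H=lambda x,y,z:onz(c,145+x/6-.4,145+y/6-.4,z).round(4)
print('handle',H(172,212,.102),'ends',H(178,132,.102),H(164,293,.102))
print('dial',H(150,413,.096))
print('corners',H(145,72,.06),H(107,465,.06))
A=lambda x,y,z:onz(c,240+x/6-.4,85+y/6-.4,z).round(4)
P=[A(92,70,.042),A(547,110,.042),A(518,440,.042),A(61,397,.042)]
print('album',P,[np.linalg.norm(P[i]-P[i-1]) for i in range(4)])
S=lambda x,y:(175+x/6-.4,125+y/6-.4)
E
```

```text
T (np.int32(5865), array([173.13, 179.93]), array([173.5 , 180.22]), array([ 7.2, 27.7]), 5.8)
T (np.int32(8534), array([171.51, 216.05]), array([173.67, 215.33]), array([22.2, 18.2]), 0.0)
S (np.int32(1731), array([187.67, 133.12]), array([188.25, 133.75]), array([8.3, 7.3]), 90.0)
S (np.int32(6325), array([225.54, 143.7 ]), array([225.65, 145.32]), array([12.7, 27. ]), 64.8)
S (np.int32(6376), array([198.87, 159.11]), array([198.38, 158.76]), array([16. , 13.8]), 74.1)
S (np.int32(4129), array([193.59, 172.94]), array([193.64, 171.84]), array([18.4,  9.3]), 71.6)
handle [0.5748 0.3578 0.102 ] ends [0.6184 0.3565 0.102 ] [0.5311 0.3602 0.102 ]
dial [0.4683 0.3665 0.096 ]
corners [0.6637 0.3864 0.06  ] [0.446  0.3977 0.06  ]
album [array([0.8799, 0.1062, 0.042 ]), array([ 0.8556, -0.1504,  0.042 ]), array([ 0.6624, -0.1305,  0.042 ]), array([0.6871, 0.1206, 0.042 ])] [np.float64(0.19333701145926505), np.float64(0.25774803588000433), np.float64(0.19422216660309405), np.float64(0.25231191014298154)]
```

```bash
python3 - <<'E'
from m import *
c=cam('top');s=cam('side')
print('side proj handle',proj(s,[.575,.358,.094]),'dial',proj(s,[.466,.366,.085]))
A=lambda x,y,z:onz(c,240+x/6-.4,85+y/6-.4,z).round(4)
print('circle',A(300,262,.042),'bot',A(61,408,0),A(518,452,0))
for nm,u,v,z in[('meter',332,243,.037),('metertop',332,232,.037),('reel',240,250,.014),('mag',205,156,.058)]:print(nm,onz(c,u,v,z).round(3))
for y0,y1 in[(86.8,-5.4),(-93.2,174.6)]:
    a=r.ik([.575,.358,.075],down(np.radians(y0)));b=r.ik([.541,-.018,.075],down(np.radians(y1)))
    print(None if a is None else a.round(2) if hasattr(a,'round') else a,b)
for y in range(-180,180,30):
    b=r.ik([.551,.0915,.065],down(np.radians(y)));print(y,None if b is None else np.round(b,2))
E
```

```text
side proj handle [226.35919355 143.44577093] dial [198.22267356 158.60051228]
circle [ 0.765  -0.0111  0.042 ] bot [0.6932 0.1238 0.    ] [ 0.6673 -0.1339  0.    ]
meter [ 0.382 -0.146  0.037]
metertop [ 0.418 -0.147  0.037]
reel [0.362 0.15  0.014]
mag [0.665 0.266 0.058]
[0.36 0.37 0.11 1.32 0.   0.42] [-0.27503189 -0.04289278 -0.33710844  1.27658067  0.          1.39001222]
[ 0.36  0.37  0.11  1.32  0.   -2.72] [-0.27503189 -0.04289278 -0.33710844  1.27658067  0.         -1.75158044]
-180 [-0.07  0.02 -0.3   1.26  0.   -1.64]
-150 [-0.07  0.02 -0.3   1.26  0.   -2.16]
-120 [-0.07  0.02 -0.3   1.26  0.   -2.69]
-90 [-0.07  0.02 -0.3   1.26  0.    3.07]
-60 [-0.07  0.02 -0.3   1.26  0.    2.55]
-30 [-0.07  0.02 -0.3   1.26  0.    2.02]
0 [-0.07  0.02 -0.3   1.26  0.    1.5 ]
30 [-0.07  0.02 -0.3   1.26  0.    0.98]
60 [-0.07  0.02 -0.3   1.26  0.    0.45]
90 [-0.07  0.02 -0.3   1.26  0.   -0.07]
120 [-0.07  0.02 -0.3   1.26  0.   -0.59]
150 [-0.07  0.02 -0.3   1.26  0.   -1.12]
```

```bash
python3 - <<'E'
from h import *
q=down(np.radians(86.8))
r.goto([.575,.358,.15],q)
r.move_gripper(1.0)
print(r.move_linear([.575,.358,.0755],feed=.08,force_limit=8),r.get_eef_pos(),r.get_force())
r.move_gripper(0.0,effort=70)
print(r.get_finger_gap()*85,r.get_force(),r.get_eef_pos())
r.move_linear([.575,.358,.105],feed=.05)
print(r.get_finger_gap()*85,r.get_force(),r.get_ft_torque(),r.get_t())
cam('top','g_t.png');cam('side','g_s.png')
a=cv2.imread('pics/g_t.png')[120:260,120:260];b=cv2.imread('pics/g_s.png')[80:220,150:290]
cv2.imwrite('pics/g.png',cv2.resize(np.hstack([a,b]),None,fx=2.8,fy=2.8))
E
```

```text
False [0.57543572 0.35817376 0.07628756] [0.92632672 0.69689458 0.4481978 ]
16.809023935721438 [0.6883078  1.83091142 0.63454489] [0.57513435 0.358284   0.07564858]
16.771136093152837 [ 0.53798685  0.06863864 -7.21094568] [-0.0341674  -0.02903192  0.01632209] 4.5083
```

View pics/g.png

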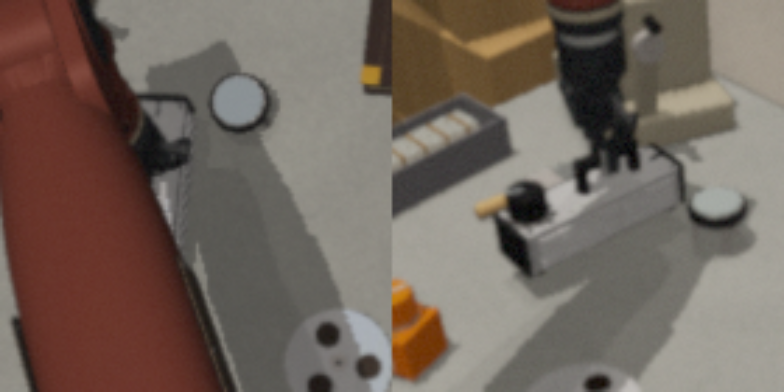

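The lamp hangs level at 7.2 N (about 0.7 kg), with the gap at about 17 mm on the handle. Moving it across.

```bash
python3 - <<'E'
from h import *
r.move_linear([.575,.358,.2],feed=.12)
q=down(np.radians(-5.4))
a=r.ik([.54,-.017,.2],q);print(np.round(a,2))
r.goto([.54,-.017,.2],q)
print(r.get_finger_gap()*85,r.get_ft_torque(),r.get_force())
r.move_linear([.54,-.017,.095],feed=.1)
print(r.get_eef_pos(),r.get_t())
c=cam('top','p_t.png');cam('side','p_s.png')
a=cv2.imread('pics/p_t.png')[70:260,200:390];b=cv2.imread('pics/p_s.png')[120:310,220:410]
cv2.imwrite('pics/p.png',cv2.resize(np.hstack([a,b]),None,fx=2.1,fy=2.1))
E
```

```text
[-0.27 -0.08 -0.15  1.51  0.    1.39]
16.658636921621433 [ 0.02727602 -0.02496212 -0.03506402] [ 0.3896434   0.27258545 -7.76093647]
[ 0.54057696 -0.01715084  0.09586421] 8.1583
```

View pics/p.png

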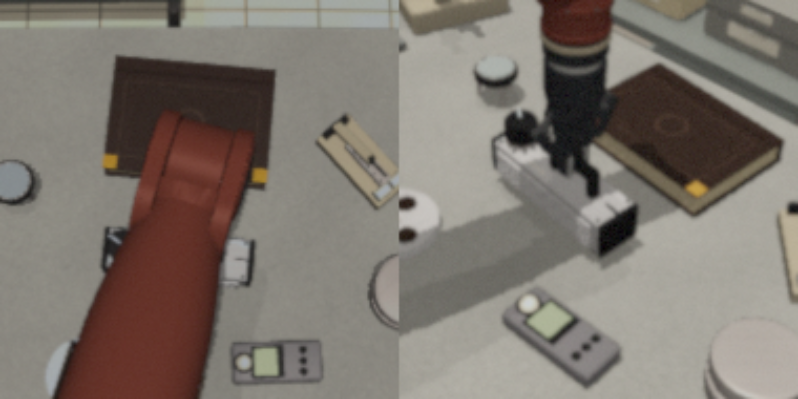

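The lamp is parallel to the album and roughly centred on it, with clear floor below. Setting it down.

```bash
python3 - <<'E'
from h import *
print(r.move_linear([.54,-.017,.080],feed=.05))
print(r.move_linear([.54,-.017,.0735],feed=.015,force_limit=3),r.get_eef_pos(),r.get_force())
r.move_gripper(0.5);print(r.get_force())
r.move_gripper(1.0)
r.sleep(.3)
r.move_linear([.54,-.017,.19],feed=.12)
q=r.get_joint_pos();q=np.array(q);q[0]+=-.9
r.goto_joints(q)
print(r.get_t())
c=cam('top','d_t.png');cam('side','d_s.png')
a=cv2.imread('pics/d_t.png')[170:240,230:340];b=cv2.imread('pics/d_s.png')[120:310,220:410]
cv2.imwrite('pics/d1.png',cv2.resize(a,None,fx=7,fy=7,interpolation=cv2.INTER_CUBIC))
cv2.imwrite('pics/d2.png',cv2.resize(b,None,fx=3,fy=3))
E
```

```text
False
True [ 0.54064115 -0.01714344  0.07549558] [1.25430653 0.4667675  5.64001027]
[-0.07230839  0.12338135 -0.15278834]
13.0833
```

View pics/d1.png

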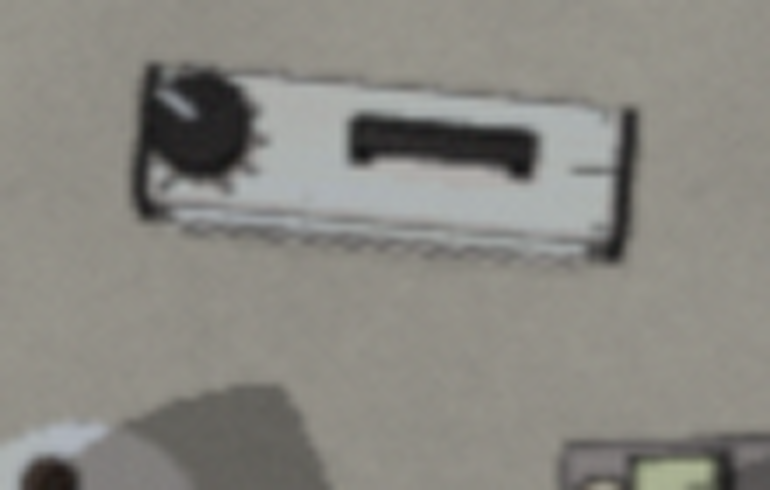

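View pics/d2.png

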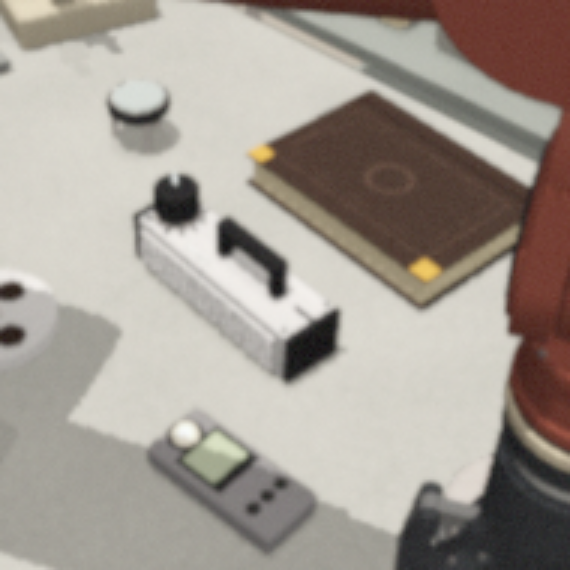

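```bash
python3 - <<'E'
from m import *
c=cam('top');s=cam('side')
H=lambda x,y,z:onz(c,230+(x+.5)/7-.5,170+(y+.5)/7-.5,z).round(4)
print('dial',H(197,118.5,.096));hc=H(443,143,.102);print('handle',hc,H(348,130,.102),H(538,152,.102))
print('corners',H(163,68,.06),H(625,106,.06))
L=H(163,68,.06);Q=H(625,106,.06);print('edge yaw',np.degrees(np.arctan2(*(L-Q)[1::-1]))-90+0, (L+Q)/2)
print('proj dial est',proj(s,[.551,.0915,.096]),(proj(c,[.551,.0915,.096])-[230,170]+.5)*7-.5)
hsv=cv2.resize(c['image'][170:240,230:340],None,fx=7,fy=7,interpolation=cv2.INTER_CUBIC)
g=cv2.cvtColor(hsv,cv2.COLOR_BGR2GRAY)
m=np.zeros_like(g);cv2.circle(m,(197,118),44,1,-1)
p=np.argwhere((g>85)&(m>0))[:,::-1].astype(np.float32)
v=cv2.fitLine(p,cv2.DIST_L2,0,.01,.01).ravel();ctr=p.mean(0);print(len(p),ctr,v)
d=v[:2]*np.sign((ctr-[197,118])@v[:2])
w=np.array([-d[1],-d[0]]);ang=np.degrees(np.arctan2(w[1],w[0]))
print('pointer world yaw',ang,'clicks',((-(ang+5.4))%360-210)%360/30)
ti=cv2.resize(s['image'][165:210,260:310],None,fx=12,fy=12,interpolation=cv2.INTER_CUBIC);cv2.imwrite('pics/e.png',ti)
E
```

```text
dial [0.554  0.0898 0.096 ]
handle [ 0.5414 -0.0205  0.102 ] [0.5474 0.0219 0.102 ] [ 0.5373 -0.0629  0.102 ]
corners [0.5859 0.1079 0.06  ] [ 0.5679 -0.1048  0.06  ]
edge yaw -4.837200657622731 [0.5769  0.00155 0.06   ]
proj dial est [277.09807585 181.97393367] [193.09736833 125.13172816]
519 [177.19846 102.87283] [  0.7958987   0.6054299 177.19846   102.87283  ]
pointer world yaw 52.74021849705742 clicks 3.061992716764754
```

View pics/e.png

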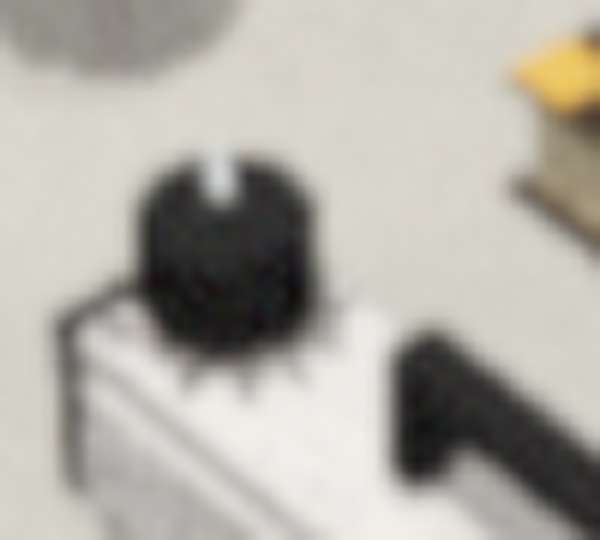

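Dial reads 3.06, so it rests at the third click. The lamp is about 10 cm from the edge, centred within a few mm and square. Turning three clicks (90°) clockwise.

```bash
python3 - <<'E'
from h import *
x,y=.552,.0905
Q=lambda d:down(np.radians(d))
r.goto([x,y,.17],Q(45))
r.move_gripper(1.0)
print(r.move_linear([x,y,.067],feed=.08,force_limit=6),r.get_eef_pos())
f0=np.array(r.get_force())
r.move_gripper(0.0,effort=40)
print('gap',r.get_finger_gap()*85,np.array(r.get_force())-f0)
for k in range(1,4):
    for j in(1,2,3):
        r.move_linear([x,y,.067],rot=Q(45-30*(k-1)-10*j),feed=.05)
        print(k,j,np.round(r.get_ft_torque()[2],3),np.round(r.get_force(),1),round(r.get_finger_gap()*85,1),round(r.get_t(),2))
E
```

```text
False [0.55240675 0.09047975 0.0676101 ]
gap 42.801251375027874 [-1.1890206  -0.41636965  2.9278339 ]
1 1 0.047 [0.2 2.8 4.5] 42.6 17.79
1 2 -0.103 [3.1 4.3 4.3] 42.8 18.12
1 3 -0.096 [3.4 4.7 4.5] 42.8 18.44
2 1 0.067 [4.1 5.7 3.8] 42.8 18.77
2 2 -0.025 [3.8 4.7 3.7] 42.7 19.09
2 3 -0.01 [3.5 3.8 3.7] 42.8 19.42
3 1 0.031 [4.3 3.5 3.7] 42.8 19.74
3 2 -0.084 [5.2 3.1 2.4] 43.2 20.07
3 3 -0.05 [4.7 1.6 3.2] 42.7 20.39
```

Three torque sawtooths, so three clicks. Releasing and checking.

```bash
python3 - <<'E'
from h import *
r.move_gripper(1.0)
p=r.get_eef_pos()
r.move_linear([.552,.0905,.19],feed=.12)
q=np.array(r.get_joint_pos());q[0]-=1.0
r.goto_joints(q);r.sleep(.2)
c=cam('top','f_t.png');s=cam('side','f_s.png');print(r.get_t())
a=cv2.resize(c['image'][170:240,230:340],None,fx=7,fy=7,interpolation=cv2.INTER_CUBIC);cv2.imwrite('pics/f1.png',a)
b=cv2.resize(s['image'][165:210,260:310],None,fx=12,fy=12,interpolation=cv2.INTER_CUBIC);cv2.imwrite('pics/f2.png',b)
E
```

```text
24.3
```

View pics/f1.png

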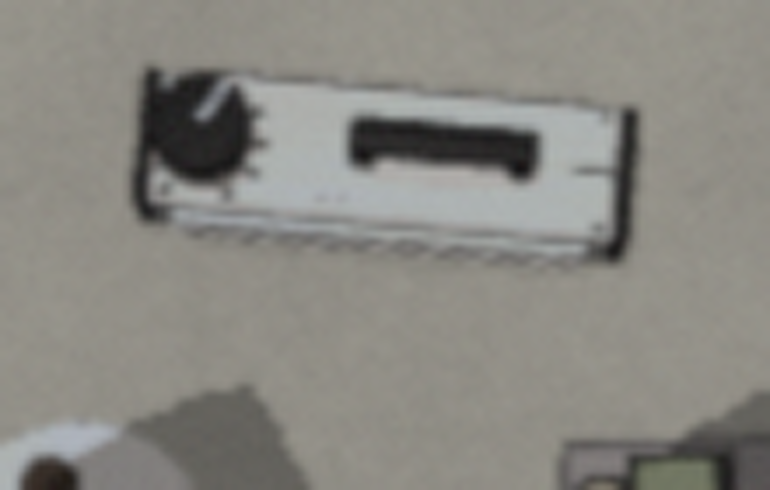

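View pics/f2.png

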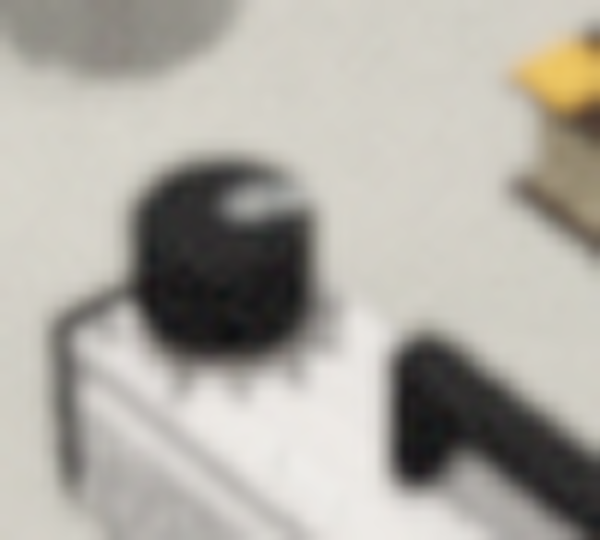

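View pics/f_t.png

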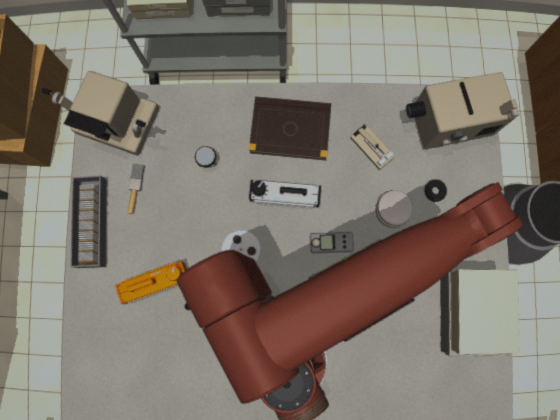

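```bash
python3 - <<'E'
from h import *
c=cam('top')
g=cv2.cvtColor(cv2.resize(c['image'][170:240,230:340],None,fx=7,fy=7,interpolation=cv2.INTER_CUBIC),cv2.COLOR_BGR2GRAY)
m=np.zeros_like(g);cv2.circle(m,(199,121),44,1,-1)
p=np.argwhere((g>85)&(m>0))[:,::-1].astype(np.float32)
v=cv2.fitLine(p,cv2.DIST_L2,0,.01,.01).ravel()[:2];ctr=p.mean(0);d=v*np.sign((ctr-[199,121])@v)
ang=np.degrees(np.arctan2(-d[0],-d[1]))
H=lambda x,y,z:onz(c,230+(x+.5)/7-.5,170+(y+.5)/7-.5,z)
L=H(163,73,.06);Q=H(625,107,.06);yaw=np.degrees(np.arctan2(*(L-Q)[1::-1]))-90
clk=((-(ang-yaw))%360-210)%360/30
print(len(p),'clicks',clk,'lamp yaw',yaw,'win',(L+Q)/2,'force',r.get_force(),'dq',np.abs(r.get_dq()).max(),r.get_eef_pos())
if abs(clk-6)<.3: r.sign_off();print('done',r.get_t())
E
```

```text
600 clicks 6.0791223313211935 lamp yaw -4.3432709020663935 win [0.57548938 0.00151907 0.06      ] force [-0.00352718 -0.19859977 -0.26451049] dq 0.003482431141483797 [ 0.37442674 -0.4149896   0.18903571]
the job is handed in; nothing more can be done
the job is handed in; nothing more can be done
```

I set the aluminium light bar down by its handle in front of the album's fore-edge, turned the dial from the third click to the sixth, and handed the job in at about 24 s of the 64 s allowed. The hand-in reported no verdict.

| Last check | Measured | Allowed |
|---|---|---|
| Window to fore-edge | about 100 mm | 60–140 mm |
| Off centre | about 5 mm | 40 mm |
| Square to the edge | within about 1° | 12.6° (0.22 rad) |
| Dial by the pointer (top view) | 6.08 clicks, about 3.18 rad | 2.98–3.30 rad |

- **Dial count:** the pointer read 3.06 before the turn, and the wrist torque rose and fell three times during it, one for each click.
- **Light bar:** it stood upright after being let go; the touchdown was gentle and stopped on a force limit.
- **Album and other things:** by eye in the last top picture they look unmoved, but I did not measure this.
- **Robot:** clear of everything, with the arm at rest and the tool force near zero.
- **Small disagreements:** album edge estimates from different features differed by up to 10 mm, so I used a value between them. The bar's angle came out as -4.3°, -4.8° and the commanded -5.4°. All of this is well inside the limits, and no check failed.

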